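# Raise the sample lift to its upper rung and load it

## Task

Take the blue tray of the sample lift by its black upright handle and raise it until the red gravity pawl has passed the upper rung and swung back out, then lower it gently until the pawl rests on that rung and carries the tray, and let go. Rung height differs from lift to lift, so feel for the rung: do not press the pawl hard on it and do not let the tray drop. Then stand the white specimen pot upright in the middle of the raised tray, leaving the other things on the bench where they are.

Things in the scene. Friction and masses are not known exactly. Their poses are not given: they have to be found in the camera images.
- lift_stand: Fixed sample lift: grey base plate 180 x 175 x 12 mm, two upright aluminium stiles 170 mm tall at its back, a blue tray carriage sliding up and down on them. Origin on the bench, 20 mm behind the plate's centre; x points to the back (stiles at x = +40 mm, y = +-35 mm), z up. An idle lower rung, like the upper one, is fixed 34 mm up.
- carriage (a joint): Height of the carriage in m above its bottom stop: 0 parked (start), top stop 0.105. About 0.5 kg (+-25 %) on a vertical slide with about 1.5 N rubbing: let go, it falls unless its pawl stands on the upper rung, which holds it at 0.034 to 0.066 as the rung is set. The hand bears the weight until the pawl meets the rung. Dropping means sinking faster than 0.10 m/s.
- handle (a point): Grasp point on the carriage's handle: a black upright paddle, 26 mm along the lift's x, 14 mm thick along its y, 80 mm tall, on the right part of the tray plate. On its middle line, 22 mm below its top, 58 mm above the plate, 85 mm above the bench when parked. Axes as the lift's; rises with the carriage. Pinch it across the 14 mm from above.
- rung_mark (a point): Nominal middle of the upper rung, marked on the lift 84 mm above the bench, x = +40 mm. The rung, a black rubber-sleeved rod 10 mm thick along the lift's y between the stiles, is clamped by hand in slots: its true height is anywhere up to 16 mm above or below this mark and is not reported.
- pawl_nose (a point): Point on the carriage where the level nose's underside stands on the rung: 39 mm above the bench when parked, rises with the carriage. On the way up the nose clears the rung only when the carriage is about 18 mm above where it will rest (so at 0.052 to 0.084 of its travel); lowered before that it does not latch and goes back past the rung.
- tray (a point): Middle of the tray floor (top face), on the left part of the blue plate: a recess 74 mm (lift's x) by 88 mm (lift's y) within a rim 7 mm high, black rubber floor. Axes as the lift's; 27 mm above the bench when parked; it rises with the carriage. 89 mm to the left (lift's +y) of the handle.
- pawl: Red gravity pawl on the carriage between the stiles: round nose 8 mm thick reaching 27 mm back from the pivot, heavy tail in front. Origin on the pivot. z axis upright when the nose stands out level: at rest and when carrying the tray. A rung passed on the way up swings the nose down (75 degrees at most), the tail brings it back. Never above level. It bears 24 N at most.
- pot: White screw-lid specimen pot, loose and standing on the bench to the left or right of the lift: 83 mm tall, body 42 mm in diameter, lid 48 mm in diameter from 68 to 82 mm up, 0.08 kg. Origin at the centre of its underside, z up.
- tube_a: Bystander: standing sample tube with a blue cap, 30 mm in diameter, 94 mm tall, loose. Origin at the centre of its underside.
- tube_b: Bystander: standing sample tube with a blue cap, 30 mm in diameter, 99 mm tall, loose. Origin at the centre of its underside.
- timer: Bystander: white bench timer with a green knob, 62 x 62 x 34 mm, loose. Origin at the centre of its underside.
Things that resemble listed ones, but are neither listed nor needed, are in the scene too. Leave any orange or yellow look-alike of the pot alone.

How it is judged:
By the outcome, as a careful person would: the job done as asked, in the order asked, and still so for the second after the job is handed in, with the robot touching nothing.
It also fails if it takes over 54 s, if anything falls off the work surface, if the arm or the gripper's body presses on something with over 40 N, if the wrist force passes 120 N, or if a joint passes its speed limit or range.

## Robot

A 6-joint arm with a two-finger parallel gripper is mounted at the origin on a cart in front of the work surface, level with it; the furniture and walls round the work are solid. World frame = base frame: x ahead of the robot, y to its left, z up, the work surface at z = 0. Lengths are in m, angles in rad, forces in N, time in s.
With the tool pointing down it reaches from about 0.35 to 0.725 m from the base axis. Payload 6 kg.
Tool frame: the origin (TCP) lies midway between the tips of the shut fingers; the grasp point (between the pads) lies 19 mm behind it; z points along the fingers, y is the direction in which the jaws open and shut (so a half turn about z gives the same grasp; the last joint's range is limited). The gripper opens to 85 mm and grips with 20 to 120 N. Pads are 22 mm wide; open, the fingers measure 114 mm over their backs; the gripper's body (76 mm by 85 mm) begins 54 mm behind the grasp point. The pads swing forward as they close: fully open they stand 13 mm farther back than shut.
Start: joints at [1.637, 0.04, 0.085, 0, -1.615, -0.334], TCP at [0.159, 0.579, 0.231] pointing down, gripper open.
Joint ranges: [-2.56, 2.56], [-1.29, 2.01], [-1.08, 1.49], [-3.29, 1.98], [-2.81, -0.18], [-2.99, 2.99]. Speed limits (rad/s): [2.57, 2.57, 3.01, 3.14, 3.14, 3.14].

## Interface

Orientations are given as a unit quaternion [w, x, y, z].
In Python, from rig import r gives the robot as it stands. The module is installed in compiled form; this text tells all that it offers. Calls block until the motion is done:
- r.move_to(position, orientation): joint-space move of the TCP to a pose.
- r.servo_line(position, v=0.15, frame=None): straight line of the TCP; frame=None keeps the orientation; v is the mean speed in m/s.
- r.set_joints(angles): joint-space move.
- r.set_gripper(opening): finger opening in m; the grip force is fixed at half the most; returns when the fingers have stopped.
- r.pause(seconds).
- r.ik(position, orientation): joint angles nearest the present ones, or None.
- r.snapshot(name): name is "scene" or "top" or "wrist"; returns a dict with "frame" (480x640x3 uint8, blue, green, red), "range_z" (480x640 float32, m along the optical axis (not along the pixel's ray), 0 where there is no reading), "camera_matrix" (3x3 intrinsics, pixels), "xyz" and "attitude" of the camera in the world. Camera axes: x right, y up, looking along -z (the intrinsics and any distortion apply to the point x, -y, -z); pixel columns grow to the right and rows downward; lengths in m; the calibration is good to about 2 mm. A picture is of the moment at which its call begins.
A pose or a line that the arm cannot do raises r.IKError and nothing moves.
- r.job_done(): hands the job in, once; it reports no verdict.
Trained networks look in a picture, given as the dict that the camera call returned (one of the last four; its "shot" number tells which), for a name from the list of things; names that differ only in an ending like _2 or _b are one class to them, and where a whole thing is asked for, a point or a joint stands for the part that bears it (a point fixed in the world has none). Each returns a list of dicts, best first, with "conf" (0 to 1); they miss things now and then, are a little off and sometimes report something else, mostly with a low value. They report only what shows in the picture. A call takes as long as a camera call. They do not tell look-alikes from the thing itself.
- r.spot_in(name, picture): "bbox" ([centre column, centre row, width, height] in pixels, round what is visible of it).
- r.tip_of(name, picture): "uv" ([column, row] in pixels: a listed point, or the origin of a listed thing).
Readings, each from a call of its own:
- r.current_clock(): time.
- r.current_q(): joint angles.
- r.current_qd(): joint speeds.
- r.current_joint_efforts(): joint torques, N m.
- r.current_eef_pos(): TCP position.
- r.current_orientation(): TCP orientation.
- r.current_force(): force on the tool from outside, world axes, zero at the start.
- r.current_torque(): the same for the moment, N m.
- r.current_gripper_width(): finger opening in m.
Only numpy, scipy, OpenCV 4.12 (cv2) and the standard library are available. Lean on these libraries where they do the work, as an engineer would, in place of code of your own. Each camera call takes 0.05 s, during which the arm holds its last target. There are 200 camera calls.

## Working session

There is one attempt and no reset: what is moved stays moved. The work goes in short steps, each a Python script; the robot and the scene stay as the last script left them, time stands still between calls to the robot, and variables do not carry over. Pictures are saved under pics/ and viewed, about 8 in all and at most 12, crops included, and the job is handed in when it is done.

```bash
mkdir -p pics; cat > h.py <<'E'
import numpy as np, cv2
from rig import r
from scipy.spatial.transform import Rotation as R
def rot(q): return R.from_quat([q[1],q[2],q[3],q[0]])
def cam(p):
    return np.array(p["xyz"],float), rot(p["attitude"]).as_matrix(), np.array(p["camera_matrix"],float)
def world(p,u,v,d=None):
    c,A,K=cam(p)
    if d is None:
        u0,v0=int(round(u)),int(round(v)); w=p["range_z"][max(0,v0-2):v0+3,max(0,u0-2):u0+3]; w=w[w>0]; d=np.median(w) if len(w) else np.nan
    x=np.array([(u-K[0,2])/K[0,0],(v-K[1,2])/K[1,1],1.])*d
    return c+A@(x*[1,-1,-1])
def at_z(p,u,v,z):
    c,A,K=cam(p); a=world(p,u,v,1.0)-c
    return c+a*(z-c[2])/a[2]
def pix(p,X):
    c,A,K=cam(p); x=(A.T@(np.array(X)-c))*[1,-1,-1]
    return (K@(x/x[2]))[:2]
def cloud(p):
    c,A,K=cam(p); d=p["range_z"]; v,u=np.mgrid[:d.shape[0],:d.shape[1]]
    x=np.stack([(u-K[0,2])/K[0,0]*d,-(v-K[1,2])/K[1,1]*d,-d],-1)
    X=x@A.T+c; X[d<=0]=np.nan; return X
def down(yaw):  # tool z down; tool y axis direction in world at angle yaw
    y=np.array([np.cos(yaw),np.sin(yaw),0]); z=np.array([0,0,-1.]); x=np.cross(y,z)
    q=R.from_matrix(np.stack([x,y,z],1)).as_quat(); return [q[3],q[0],q[1],q[2]]
E
cat > a.py <<'E'
from h import *
print(r.current_clock(), r.current_orientation(), r.current_gripper_width(), r.current_force())
for n in ["scene","top"]:
    p=r.snapshot(n); cv2.imwrite(f"pics/{n}0.png",p["frame"]); print(n,p["xyz"],[k for k in p])
    for t in ["handle","tray","rung_mark","pawl_nose","lift_stand","pot","tube_a","timer"]:
        for o in r.tip_of(t,p)[:4]:
            u,v=o["uv"]; print(t,np.round(o["uv"],0),round(o["conf"],2),np.round(world(p,u,v),3))
        
E
python3 a.py
```

```text
0.0 [ 9.21319351e-04  9.91054244e-01 -1.33456482e-01 -5.82504842e-05] 0.08578789368931061 [-0.04240807  0.12236254 -0.26796648]
scene [ 0.04554127 -0.87086207  0.70890102] ['frame', 'range_z', 'camera_matrix', 'xyz', 'attitude', 'shot']
handle [314. 265.] 0.83 [ 0.523 -0.065  0.085]
tray [286. 270.] 0.88 [0.507 0.029 0.027]
rung_mark [334. 238.] 0.9 [ 0.697  0.127 -0.003]
pawl_nose [334. 252.] 0.8 [ 0.61  -0.007  0.056]
lift_stand [319. 276.] 0.88 [ 0.554 -0.035  0.031]
pot [364. 360.] 0.98 [ 0.488 -0.288  0.017]
pot [332. 390.] 0.98 [ 0.397 -0.322  0.025]
pot [392. 332.] 0.96 [ 0.579 -0.254  0.017]
pot [387. 401.] 0.8 [ 0.461 -0.389  0.021]
tube_a [280. 212.] 0.57 [0.639 0.299 0.012]
tube_a [240. 222.] 0.54 [0.527 0.316 0.01 ]
timer [450. 339.] 0.65 [ 0.65  -0.336  0.022]
timer [335. 252.] 0.23 [ 0.613 -0.007  0.055]
top [ 0.44541672 -0.02081009  1.13503611] ['frame', 'range_z', 'camera_matrix', 'xyz', 'attitude', 'shot']
handle [337. 251.] 0.73 [ 0.522 -0.058  0.107]
tray [298. 259.] 0.76 [0.51  0.031 0.028]
tray [444. 194.] 0.71 [ 0.665 -0.318  0.032]
tray [177. 250.] 0.47 [0.53  0.314 0.051]
rung_mark [305. 208.] 0.83 [0.634 0.016 0.014]
pawl_nose [309. 213.] 0.63 [0.612 0.006 0.077]
lift_stand [307. 233.] 0.78 [0.574 0.011 0.013]
pot [427. 260.] 0.98 [ 0.503 -0.264  0.082]
pot [442. 301.] 0.94 [ 0.411 -0.296  0.082]
pot [464. 275.] 0.84 [ 0.469 -0.349  0.073]
pot [392. 296.] 0.81 [ 0.423 -0.183  0.082]
tube_a [179. 251.] 0.82 [0.53  0.314 0.036]
tube_a [188. 204.] 0.79 [0.642 0.297 0.033]
tube_a [306. 209.] 0.53 [0.624 0.012 0.07 ]
timer [441. 195.] 0.72 [ 0.664 -0.313  0.025]
```

```bash
python3 - <<'E'
import cv2
a=cv2.imread("pics/scene0.png"); b=cv2.imread("pics/top0.png")
cv2.imwrite("pics/scene0c.png",cv2.resize(a[180:440,190:510],None,fx=2.3,fy=2.3,interpolation=2))
cv2.imwrite("pics/top0c.png",cv2.resize(b[150:350,150:490],None,fx=2.3,fy=2.3,interpolation=2))
E
```

```text
(no output)
```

View pics/scene0c.png

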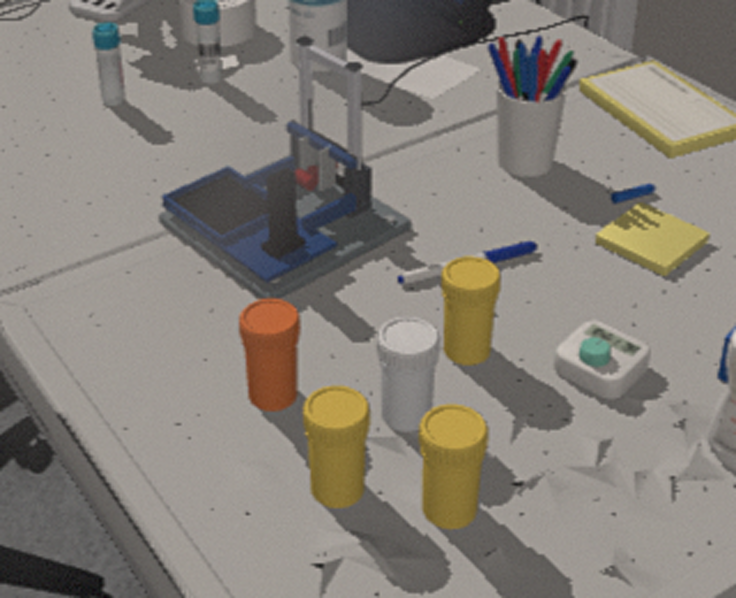

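View pics/top0c.png

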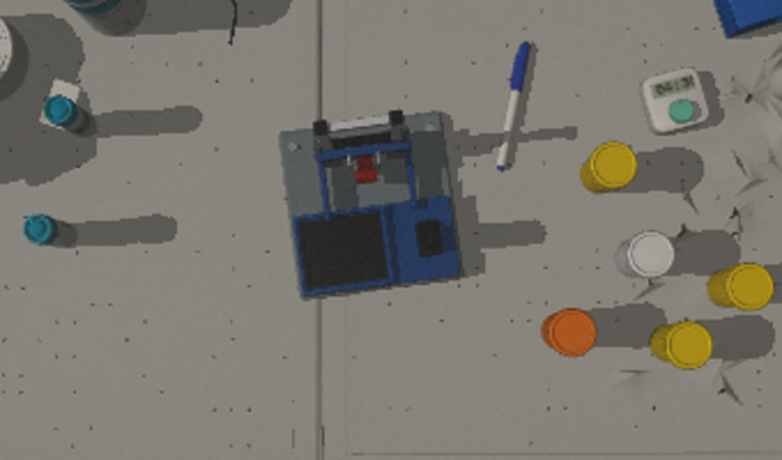

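White pot: scene crop (408,375), full (367,343); top crop (650,255), full (433,261). The look-alikes are orange, top crop (570,332), and three yellow at (609,166), (683,345) and (742,287). Only the white one fits the description. The lift is turned about 8°, with the handle at top crop (430,238). Next I'll fit the geometry from depth and look from the wrist.

```bash
cat > b.py <<'E'
from h import *
p=r.snapshot("top"); X=cloud(p); F=p["frame"].astype(int)
b,g,rd=F[...,0],F[...,1],F[...,2]
near=(abs(X[...,0]-.55)<.16)&(abs(X[...,1])<.13)
# base plate + carriage hull -> yaw
m=near&(X[...,2]>.007)&(X[...,2]<.04)
rc=cv2.minAreaRect(X[m][:,:2].astype(np.float32)); print("plate",rc)
m=near&(X[...,2]>.098)&(X[...,2]<.115)&(X[...,0]<.56); print("handle top",np.nanmedian(X[m],0),m.sum())
m=near&(X[...,2]>.150); print("stiles",cv2.minAreaRect(X[m][:,:2].astype(np.float32)),m.sum())
# pots
m=(X[...,2]>.070)&(X[...,2]<.11)&(X[...,1]<-.12)&(X[...,0]>.3)
n,l=cv2.connectedComponents(m.astype(np.uint8))
for i in range(1,n):
    k=l==i
    if k.sum()>60: print("pot?",k.sum(),np.round(cv2.minEnclosingCircle(X[k][:,:2].astype(np.float32)),3) if 0 else np.round(X[k].mean(0),3),np.round(F[k].mean(0)))
q=None; best=None
for yaw in (-82,98):
    j=r.ik([.50,-.055,.26],down(np.radians(yaw))); print(yaw,j)
E
python3 b.py
```

```text
plate ((0.5575583577156067, 0.0022886469960212708), (0.25432783365249634, 0.17486543953418732), 7.504359722137451)
handle top [ 0.52268854 -0.05779731  0.10609811] 69
stiles ((0.6198710203170776, 0.010997746139764786), (0.012723416090011597, 0.08167523145675659), 7.705395221710205) 200
pot? 2352 [ 1.106 -0.402  0.09 ] [46. 48. 51.]
pot? 164 [ 0.685 -0.434  0.096] [106. 112. 115.]
pot? 352 [ 0.591 -0.239  0.082] [ 28. 132. 157.]
pot? 363 [ 0.503 -0.274  0.081] [144. 150. 153.]
pot? 371 [ 0.471 -0.37   0.081] [ 25. 130. 156.]
pot? 357 [ 0.426 -0.196  0.082] [ 33.  83. 161.]
pot? 377 [ 0.414 -0.309  0.081] [ 27. 131. 156.]
-82 [ 0.29177124 -0.2137884  -0.10091913  0.         -1.68366559  1.41865143]
98 [ 0.29177124 -0.2137884  -0.10091913  0.         -1.68366559 -1.72294122]
```

```bash
cat > c.py <<'E'
from h import *
p=r.snapshot("wrist"); T=rot(r.current_orientation()).inv()
print("cam in tool",T.apply(np.array(p["xyz"])-r.current_eef_pos()))
s=T.apply(np.array(p["xyz"])-r.current_eef_pos())[0]
yaw=98 if s>0 else -82   # camera on robot's side
yaw=np.radians(yaw-.4)
L=np.array([np.cos(np.radians(7.6)),np.sin(np.radians(7.6)),0])
r.move_to(list(np.array([.5227,-.058,.21])-0*L),down(yaw)); print(yaw,r.current_clock(),r.current_eef_pos(),r.current_force())
p=r.snapshot("wrist"); cv2.imwrite("pics/w1.png",p["frame"])
X=cloud(p)
near=(np.linalg.norm(X[...,:2]-[.5227,-.058],axis=-1)<.03)&(X[...,2]>.098)&(X[...,2]<.114)
print(near.sum(), cv2.minAreaRect(X[near][:,:2].astype(np.float32)), np.nanmedian(X[near],0))
for t in ["handle","tray"]:
    for o in r.tip_of(t,p)[:2]: print(t,o["uv"],o["conf"],at_z(p,*o["uv"],.085 if t=="handle" else .027))
E
python3 c.py
```

```text
cam in tool [ 8.35551894e-02 -9.73486837e-05 -1.43207635e-01]
1.7034413499464656 3.5917 [ 0.52285464 -0.057361    0.20998074] [ 0.09459168 -0.01080031  0.54719847]
587 ((0.5223562121391296, -0.057423368096351624), (0.02482236735522747, 0.013057046569883823), 7.557080268859863) [ 0.52113974 -0.0576164   0.10683429]
handle [319.2, 225.6] 0.56 [ 0.52314003 -0.05677472  0.085     ]
tray [409.9, 207.3] 0.71 [0.51089012 0.03039163 0.027     ]
```

View pics/w1.png

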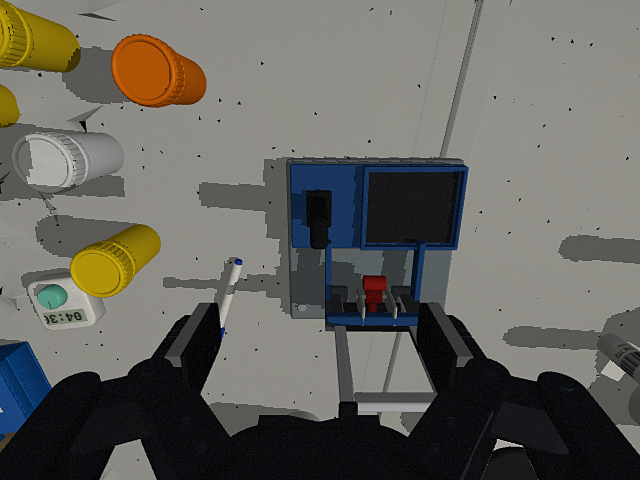

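The wrist view shows the handle's top at (319,208), the tray at (412,208) and the pawl at (374,290). The fit agrees with the top camera to 1 mm. Now I'll grip and raise.

```bash
cat > d.py <<'E'
from h import *
H=np.array([.5224,-.0575])
r.set_gripper(.05)
r.servo_line([*H,.10],v=.15); r.servo_line([*H,.067],v=.08)
print(r.current_clock(),r.current_force())
r.set_gripper(0.0); z0=r.current_eef_pos()[2]
print("w",r.current_gripper_width(),r.current_eef_pos(),r.current_force(),r.current_clock())
for d in (.01,.02,.03,.04,.05,.06,.07,.08,.092):
    r.servo_line([*H,.067+d],v=.05)
    print(d,np.round(r.current_eef_pos(),4),np.round(r.current_force(),1),round(r.current_clock(),2))
    if abs(r.current_force()[2])>20: print("STOP"); break
r.pause(.3)
p=r.snapshot("scene"); print("F",r.current_force(),r.current_gripper_width())
cv2.imwrite("pics/s2.png",cv2.resize(p["frame"][170:300,250:390],None,fx=4.5,fy=4.5,interpolation=2))
for t in ["handle","tray","pawl_nose","pawl"]:
    for o in r.tip_of(t,p)[:2]: print(t,o["uv"],o["conf"],world(p,*o["uv"]))
E
python3 d.py
```

```text
5.625 [-0.39817624 -0.65701151  0.88781688]
w 0.013224454905548556 [ 0.52269767 -0.05733362  0.06763057] [-1.55810418  2.12357786  2.53274916] 6.0417
0.01 [ 0.5226 -0.0573  0.0766] [ 4.2  1.2 -4.7] 6.39
0.02 [ 0.5226 -0.0573  0.0867] [ 5.3  1.3 -4.8] 6.74
0.03 [ 0.5226 -0.0573  0.0968] [ 4.6  2.4 -4.7] 7.09
0.04 [ 0.5226 -0.0573  0.1068] [ 5.4  1.6 -3.4] 7.44
0.05 [ 0.5226 -0.0573  0.1174] [2.5 3.4 0. ] 7.79
0.06 [ 0.5226 -0.0573  0.1265] [ 5.9  1.7 -3.6] 8.14
0.07 [ 0.5226 -0.0573  0.1365] [ 5.8  2.4 -3.4] 8.49
0.08 [ 0.5226 -0.0573  0.1465] [ 4.9  2.4 -4.3] 8.84
0.092 [ 0.5226 -0.0573  0.1584] [ 6.2  1.3 -4.2] 9.23
F [ 5.3352369   2.27614504 -4.05512143] 0.013334679057685634
handle [310.8, 224.1] 0.88 [ 0.51546416 -0.07134844  0.18721561]
tray [285.6, 234.2] 0.6 [0.51101437 0.02826726 0.11776993]
tray [448.8, 342.5] 0.58 [ 0.64460977 -0.33852425  0.01924141]
pawl_nose [335.4, 215.6] 0.81 [ 0.61650075 -0.00459513  0.14473128]
pawl [324.1, 220.0] 0.4 [ 0.58969162 -0.00147092  0.14100209]
```

View pics/s2.png

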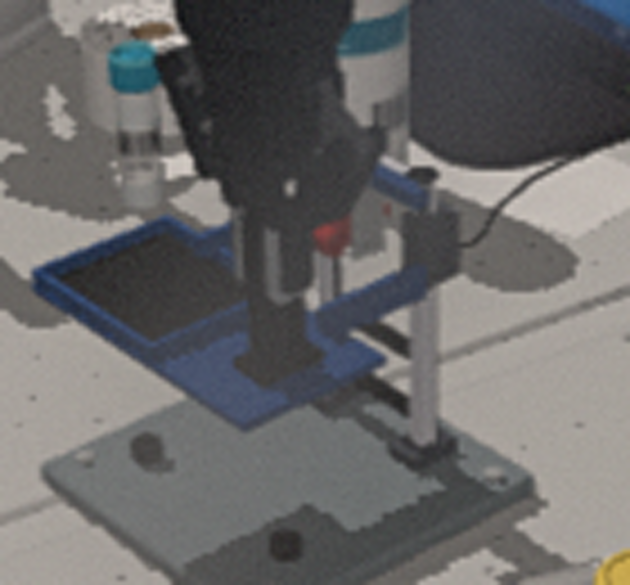

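The tray is up at about 0.091 and held. In the crop the upper rung is at (385,340), full (335.6,245.6), and the lower rung is at (383,390), full (335,256.7). The red pawl is well above both. I'll estimate the rung height from these pixels, then feel downward.

```bash
cat > e.py <<'E'
from h import *
p=r.snapshot("scene")
a=np.radians(7.6); nx=np.array([np.cos(a),np.sin(a),0]); P0=np.array([.620,.011,0])
c,_,_=cam(p)
def hit(u,v):
    d=world(p,u,v,1.)-c; return c+d*((P0-c)@nx)/(d@nx)
up,lo=hit(335.6,245.6),hit(335.1,256.7)
print(up,lo); rung=.034+up[2]-lo[2]; rest=rung+.005-.039; print("rung",rung,"rest carriage",rest)
H=r.current_eef_pos()[:2]; z0=.0669  # carriage 0 ~ TCP z (from .1584 at .0915)
H=[.5224,-.0575]
start=min(.075,rest+.012)
z=.067+start; r.servo_line([*H,z],v=.04); r.pause(.2)
f0=np.mean([r.current_force()[2] for _ in range(3)]); print("base",f0,r.current_eef_pos(),r.current_clock())
zmin=.067+.024
while z>zmin:
    z-=.0015; r.servo_line([*H,z],v=.02); r.pause(.05)
    f=r.current_force(); print(round(z,4),np.round(r.current_eef_pos()[2],4),np.round(f,1),round(r.current_clock(),2))
    if f[2]>f0+3.5: r.pause(.2); f=r.current_force(); print("again",f); 
    if f[2]>f0+3.5: break
E
python3 e.py
```

```text
[0.62111381 0.00265242 0.06399781] [0.62084112 0.00469609 0.03352671]
rung 0.06447109494328304 rest carriage 0.030471094943283046
base -6.183088630288757 [ 0.52261496 -0.05732071  0.1086032 ] 11.425
0.108 0.1071 [ 6.5  2.1 -6.3] 11.72
0.1065 0.1056 [ 7.3  1.7 -4.7] 12.03
0.105 0.1042 [ 6.8  2.1 -5.2] 12.32
0.1035 0.1026 [ 6.5  2.2 -5.1] 12.62
0.102 0.1015 [ 5.2  2.4 -3. ] 12.93
0.1005 0.1011 [1.7 5.  3.3] 13.22
again [0.93636583 4.47672618 4.83294054]
```

Contact is clear: the TCP stopped following at carriage ≈ 0.034 and Fz went from -5 to +4. I'll relax the push, check and let go.

```bash
cat > f.py <<'E'
from h import *
H=[.5224,-.0575]
r.servo_line([*H,.1012],v=.02); r.pause(.2); print("relaxed",r.current_eef_pos(),r.current_force())
if r.current_force()[2]<-3: raise SystemExit("not carried")
r.set_gripper(.05); print(r.current_clock(),r.current_force())
r.servo_line([*H,.20],v=.2)
p=r.snapshot("scene")
cv2.imwrite("pics/s3.png",cv2.resize(p["frame"][170:300,250:390],None,fx=4.5,fy=4.5,interpolation=2))
for t in ["handle","tray","pawl_nose"]:
    for o in r.tip_of(t,p)[:1]: print(t,o["uv"],o["conf"],world(p,*o["uv"]))
j=r.ik([.503,-.274,.20],down(np.radians(97.6))); print(j, r.current_q(), r.current_clock())
# wrist look at pot from 60 mm short
r.move_to([.503,-.272,.20],down(np.radians(97.6)))
w=r.snapshot("wrist"); cv2.imwrite("pics/w4.png",w["frame"]); X=cloud(w); print(r.current_clock(),r.current_eef_pos())
k=(np.linalg.norm(X[...,:2]-[.503,-.274],axis=-1)<.035)&(X[...,2]>.076)&(X[...,2]<.088)
print(k.sum(),cv2.minEnclosingCircle(X[k][:,:2].astype(np.float32)),np.median(X[k],0),w["frame"][k].mean(0), np.argwhere(k).mean(0))
for o in r.tip_of("pot",w)[:5]: print("pot",np.round(o["uv"]),o["conf"],at_z(w,*o["uv"],0))
E
python3 f.py
```

```text
relaxed [ 0.52261927 -0.05736548  0.10124813] [2.67496864 3.95207104 3.26613641]
14.3167 [0.95511824 0.00304259 0.48467893]
handle [311.6, 247.4] 0.78 [ 0.5195471  -0.06422967  0.12916636]
tray [291.9, 256.2] 0.93 [0.52091423 0.02434148 0.06065168]
pawl_nose [336.4, 239.6] 0.73 [0.6273849  0.00870784 0.07448624]
[-0.14861732 -0.03334357 -0.04563572  0.         -1.55850418 -1.28953398] [ 2.73579232e-01 -1.59950717e-01 -1.65554652e-01 -2.25461652e-04
 -1.56732244e+00 -1.71172266e+00] 15.1583
16.075 [ 0.50319581 -0.27134689  0.19985107]
2727 ((0.5026996731758118, -0.27508243918418884), 0.024211421608924866) [ 0.50125163 -0.27537574  0.0823926 ] [151.9123579  156.08544188 156.78144481] [225.3953062  314.39053905]
pot [338. 286.] 0.88 [ 0.59316618 -0.23860955  0.        ]
pot [219. 160.] 0.88 [ 0.47252658 -0.37338765  0.        ]
pot [291. 105.] 0.78 [ 0.41358859 -0.30933481  0.        ]
pot [316. 205.] 0.75 [ 0.50481093 -0.2746976   0.        ]
pot [408. 135.] 0.7 [ 0.42577491 -0.19566491  0.        ]
```

```bash
python3 - <<'E'
import cv2,numpy as np
a=cv2.imread("pics/s3.png"); w=cv2.imread("pics/w4.png")[60:360,170:470]
w=cv2.resize(w,(330,330)); a=cv2.resize(a,(460,427))
o=np.zeros((427,790,3),np.uint8); o[:,:460]=a; o[:330,460:]=w; cv2.imwrite("pics/c5.png",o)
E
```

```text
(no output)
```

View pics/c5.png

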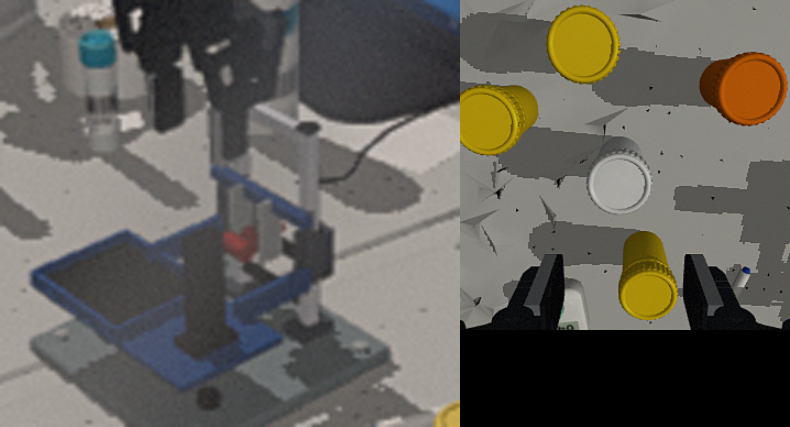

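The left panel shows the tray held up with the red pawl standing on the rung; the networks put the tray floor at about z=0.061. The right panel shows the white lid at (620,185), clear of its neighbours on both sides. Now I'll pick the pot up.

```bash
cat > g.py <<'E'
from h import *
P=[.5025,-.2753]; T=[.5106,.0308]; zg=.052
r.set_gripper(.072)
r.servo_line([*P,.11],v=.15); r.servo_line([*P,zg],v=.08); print(r.current_clock(),r.current_force())
r.set_gripper(.03); print("w",r.current_gripper_width(),r.current_force(),r.current_eef_pos())
r.servo_line([*P,zg+.17],v=.12); print("w",r.current_gripper_width(),r.current_force(),r.current_clock())
r.servo_line([*T,zg+.17],v=.15); r.pause(.2)
p=r.snapshot("scene"); cv2.imwrite("pics/s6.png",cv2.resize(p["frame"][120:300,220:400],None,fx=3.2,fy=3.2,interpolation=2))
w=r.snapshot("wrist"); cv2.imwrite("pics/w6.png",w["frame"])
for o in r.tip_of("tray",w)[:1]: print("tray",o["uv"],o["conf"],at_z(w,*o["uv"],.0605))
for o in r.tip_of("tray",p)[:1]: print("tray",o["uv"],o["conf"],at_z(p,*o["uv"],.0605))
print(r.current_eef_pos(),r.current_clock())
E
python3 g.py
```

```text
18.1 [ 0.12965476 -0.04913459 -0.95776448]
w 0.04689426764438816 [-0.54127648  1.10823984  3.57702573] [ 0.50311883 -0.27549705  0.05304697]
w 0.046536286062647224 [-0.14561111 -0.15790132 -0.49253265] 20.0167
tray [318.7, 213.7] 0.83 [0.51103394 0.03074818 0.0605    ]
tray [286.6, 253.9] 0.66 [0.51602229 0.03928036 0.0605    ]
[0.51060494 0.03072175 0.22198031] 22.6083
```

View pics/s6.png

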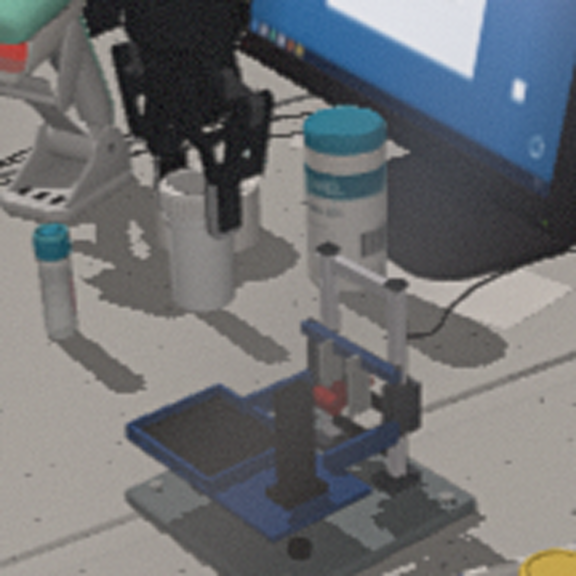

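The pot hangs upright at (205,240) in the crop, above a tray that is still carried by the pawl. Both the tray reading and the lift fit agree with the target to 1 mm. I'll lower by feel.

```bash
cat > k.py <<'E'
from h import *
T=[.5106,.0308]
r.servo_line([*T,.130],v=.12); r.servo_line([*T,.1165],v=.04); r.pause(.15)
f0=np.mean([r.current_force()[2] for _ in range(3)]); z=.1165; print(f0,r.current_eef_pos())
while z>.108:
    z-=.001; r.servo_line([*T,z],v=.02); r.pause(.05); f=r.current_force()[2]
    print(round(z,4),round(r.current_eef_pos()[2],4),round(f,2))
    if f>f0+2: break
r.set_gripper(.07); print(r.current_clock(),r.current_force())
r.servo_line([*T,.18],v=.1); r.servo_line([*T,.26],v=.2)
p=r.snapshot("scene"); w=r.snapshot("wrist")
a=cv2.resize(p["frame"][170:300,250:390],(430,400),interpolation=2); b=cv2.resize(w["frame"][90:350,190:450],(360,360))
o=np.zeros((400,790,3),np.uint8); o[:,:430]=a; o[:360,430:]=b; cv2.imwrite("pics/c7.png",o)
X=cloud(w); k=(np.linalg.norm(X[...,:2]-T,axis=-1)<.04)&(X[...,2]>.13)&(X[...,2]<.16)
print("lid",cv2.minEnclosingCircle(X[k][:,:2].astype(np.float32)),np.median(X[k],0),r.current_clock())
for t in ["tray","pot","handle"]:
    for o in r.tip_of(t,p)[:2]: print(t,o["uv"],o["conf"],world(p,*o["uv"]))
E
python3 k.py
```

```text
-1.1487810595387797 [0.51074543 0.03082446 0.11677489]
0.1155 0.1155 -0.48
0.1145 0.1145 -0.88
0.1135 0.1137 -0.48
0.1125 0.1134 5.92
25.7167 [-0.85227611  0.48296318 -0.39667324]
lid ((0.5106479525566101, 0.030942415818572044), 0.024357382208108902) [0.50862473 0.03082878 0.14288552] 27.1917
tray [287.5, 258.0] 0.6 [0.50350658 0.01212561 0.06886231]
pot [383.6, 400.8] 0.94 [ 0.45608745 -0.38601522  0.02178409]
pot [335.2, 393.3] 0.89 [ 0.40111837 -0.32607491  0.01811697]
handle [311.7, 249.9] 0.56 [ 0.51954464 -0.06427086  0.12328529]
```

View pics/c7.png

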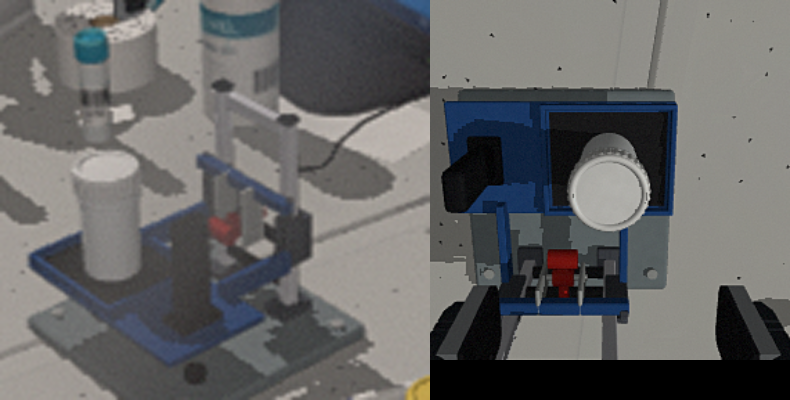

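The pot stands upright in the middle of the tray, with its lid centre within 0.2 mm of target and its top at z=0.143. The tray is still on the pawl and the gripper is clear.

```bash
python3 -c "
from rig import r
print(r.current_clock()); r.job_done()"
```

```text
27.3417
the job is handed in; nothing more can be done
```

The blue tray is latched on the upper rung, the white pot stands upright in the middle of it, and the job was handed in at 27.3 s.

- **Lift:** I gripped the handle, raised the tray to about 0.091 and lowered it in 1.5 mm steps. The pawl met the rung at about 0.034. The wrist read about +5 N at most, so I estimate the pawl carried around 10 N. I eased off and let go, and the tray stayed put.
- **Pot:** I picked up the white pot by its lid and set it down by feel, with about 7 N of contact.
- **Last checks:** The pot's lid centre was within about 0.2 mm of the target and its top was at z = 0.143, as expected for a pot standing on the raised tray floor. The pawl was still carrying the tray and the gripper was clear. I did not re-measure the other things on the bench after the moves.
- **Disagreements:**
  - The image put the resting height at about 0.030, below the possible range, while touch gave 0.034; I used touch.
  - Late scene-camera network readings of the tray were off by 1–2 cm, once while the pot partly hid it. I used the wrist depth and the lift fit instead.
  - In the last scene picture the pot network's top two answers were both look-alikes, so I confirmed the pot by depth and by eye.

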